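# Snug a slide press with a tommy bar

## Robot

A 7-joint arm with a two-finger parallel gripper is mounted at the origin on the work surface. World frame = base frame: x ahead of the robot, y to its left, z up, the work surface at z = 0. Lengths are in m, angles in rad, forces in N, time in s.
With the tool pointing down it reaches from about 0.425 to 0.8 m from the base axis. Payload 8.3 kg.
Tool frame: the origin (TCP) lies midway between the tips of the shut fingers; the grasp point (between the pads) lies 19 mm behind it; z points along the fingers, y is the line along which they close (so a half turn about z gives the same grasp; the last joint's range is limited). The gripper opens to 85 mm and grips with 20 to 120 N. Pads are 22 mm wide; open, the fingers measure 114 mm over their backs; the gripper's body (76 mm by 85 mm) begins 54 mm behind the grasp point. The pads swing forward as they close: fully open they stand 13 mm farther back than shut.
Start: joints at [-1.262, 0.383, 0.016, 1.37, -0.006, 1.388, -0.046], TCP at [0.227, 0.582, 0.231] pointing down, gripper open.
Joint ranges: [-2.95, 2.95], [-0.25, 2.06], [-1.52, 1.56], [0.18, 2.33], [-1.44, 4.58], [0.02, 2.06], [-3.01, 3.01]. Speed limits (rad/s): [2.39, 2.39, 3.01, 3.01, 3.14, 3.14, 3.14].

## Interface

Orientations are given as a unit quaternion [x, y, z, w].
In Python, from workcell import manip gives the robot as it stands.
- The arm moves only by the shell command python3 -m crank 'ROWS' [FORCE]. ROWS is JSON, a list of rows, each an object of numbers: "x", "y", "z": the shift along the world's x, y, z in cm; "wx", "wy", "wz": the turn, a rotation vector about the world's x, y, z in rad; "grip": the gripper command: -1 is fully open, 1 is shut, values between are in proportion. In form: [{"x": .., "y": .., "z": .., "wx": .., "wy": .., "wz": .., "grip": ..}, ...]. A call has 1 to 20 rows; each row is the pose to reach, as a shift and turn from the pose commanded when the call began; what a row does not reach only later rows make up. A row lasts 1/10 s, in which the tool goes at most 50 mm and 8.59 degrees, less where a joint would pass 70% of its speed; a pose out of reach is approached as far as the arm can. A call with a gripper value outside its range is refused whole. The fingers move at their own pace and stop on an object; FORCE is the grip in N (left out, the last holds). Time passes only in rows, so rows that repeat a pose let the fingers close. It gives the time, the measured TCP pose, the force, the opening and the grip force at its end, in the units of the state.
- manip.get_obs(): the state, without advancing time (a new reading comes with each control period).
- manip.capture(name): name is "side" or "top"; returns a dict with "pixels" (400x640x3 uint8, red, green, blue), "camera_matrix" (3x3 intrinsics, pixels), "cam_to_world" (4x4, takes a point from camera to world coordinates). Camera axes: x right, y up, looking along -z (the intrinsics and any distortion apply to the point x, -y, -z); pixel columns grow to the right and rows downward; lengths in m; the calibration is good to about 2 mm. A picture is of the moment at which its call begins. There is no depth.
- manip.finish_job(): hands the job in; it is judged then, once.
The state is a dict: "time": time; "joints": joint angles; "qvel": joint speeds; "tau": joint torques, N m; "tcp_pos": TCP position; "tcp_rot": TCP orientation; "force": force on the tool from outside, world axes, zero at the start; "wrist_torque": the same for the moment, N m; "width": opening from 0.0 (shut) to 1.0 (fully open); "grasp_force": force on a finger pad.
Only numpy, scipy, OpenCV 4.12 (cv2) and the standard library are available. Lean on these libraries where they do the work, as an engineer would, in place of code of your own. Each camera call takes 0.05 s, during which the arm holds its last target. There are 200 camera calls.

## Task

Take the blue-gripped steel bar from its rest and, with the bar in one hole of the press's collar after another, turn the collar clockwise (seen from above) until the raised glass slide is pressed snugly under the rubber foot: firmly, but never so hard that the glass cracks. Turn the collar with the bar only, not the fingers. Then lay the bar back in its rest and leave the press tight and the other things where they stand.

Things in the scene. Friction and masses are not known exactly. Their poses are not given: they have to be found in the camera images.
- press: white slide press fixed to the bench: base 156 mm across, three posts (14 mm thick, 64 mm from the axis) under a three-armed bridge, top 162 mm above the bench. Origin: centre of the underside, on the collar's vertical axis. Posts stand at its own +x and 60 degrees either side of its -x; the window between those two faces -x, so a bar in the collar can swing 45 degrees either side of -x.
- collar: capstan collar, 90 mm across, 34 high, turning about the upright axis; origin on the axis at hole height, 75 mm above the bench. Six radial holes 60 degrees apart, the first along its own +x, yellow dots above them; 13 mm wide, 14 high, open at the rim (45 mm from the axis), blind 15 mm from it. Clockwise from above lifts the slide 4 mm a radian; takes about 0.5 N m running free; never runs back. The bar has some 8 degrees of play in a hole.
- ram: black platen 60 mm across above the collar with a glass slide on it, origin at the platen's top. A rubber foot hangs under the bridge; the slide meets it after 55 to 140 degrees of collar turn, which must be felt. From the touch on the torque climbs 1.6 N m a radian (100 N a mm). Snug: 0.15 to 0.45 N m above the free-running torque (30 to 130 N on the slide passes); 0.65 above (170 N) cracks the glass.
- bar_mid (a point): centre of the loose steel bar: 220 mm long along its own x, 10 mm thick with rounded ends; the middle 100 mm wears a blue grip 13 mm thick. Both ends are alike. 0.14 kg. It lies level in the rest at the start, its middle within 6 mm of the rest's.
- bar_end_a (a point): the bar's end at its own +x, on its axis, 110 mm from the centre
- bar_end_b (a point): the bar's end at its own -x, on its axis, 110 mm from the centre
- rest_mid (a point): where the bar's centre belongs in its rest, 50 mm above the bench; its x is the bar's direction. The rest is a fixed black plate 180 x 70 x 8 mm with two white saddles (12 mm thick) 76 mm either side of the middle along x: notches 14 mm wide with sloping lips up to 64 mm above the bench. Between the saddles 140 mm of bar is clear.
- red_jar: bystander: white jar with a red cap, 56 mm across, 75 mm high; origin under its centre
- stain_bottle: bystander: amber bottle, 44 mm across, 110 mm high; origin under its centre
- slide_box: bystander: orange box 100 x 85 x 34 mm; origin under its centre
- objective: bystander: small metal objective lens 26 mm across, 45 mm high, standing; origin under its centre
- dish: bystander: closed glass dish 90 mm across, 14 mm high; origin under its centre
- eyepiece: bystander: black eyepiece 34 mm across, 54 mm high, standing; origin under its centre
Not all that is in view belongs to the job. Of the things shaped like the part that bears bar_mid, the bare steel one is meant.

How it is judged:
On the way, in this order (a step that is already met when the one before it is completed fails the run):
1. the bar's end is in a hole of the collar (distance between any of bar_end_a, bar_end_b and collar below 0.032 m), for 0.1 s.
2. the collar has been turned (the slide has risen by 1 mm or more) and the bar is drawn out of it again (distance of ram from where it was at the start of the episode above 0.001 m and distance between each of bar_end_a, bar_end_b and collar above 0.046 m), for 0.02 s.
3. the bar's end is in a hole of the collar again (distance between any of bar_end_a, bar_end_b and collar below 0.032 m), for 0.1 s.
4. the slide is pressed snugly under the foot (contact force between ram and press above 30 N), for 0.1 s.
At the end, for the whole second after the job is handed in: The slide stays pressed under the foot with 30 to 130 N (100 N per mm of the foot's yielding), the bar lies in its rest, its centre within 22 mm of the rest's middle and along the notches within 0.15 rad, and it is at rest (contact force between ram and press between 30 and 130 N and distance between bar_mid and rest_mid below 0.022 m and angle between the x axis of bar_mid and the x axis of rest_mid, either way round below 0.15 rad and linear speed of bar below 0.02 m/s); the robot touches nothing.
It fails at once if the slide is pressed so hard that the glass cracks (over 170 N) (contact force between ram and press above 170 N).
It fails at once if the fingers push the collar (contact force between the fingers and collar above 2 N).
It fails at once if a bystander is disturbed (distance of any of red_jar, stain_bottle, slide_box, objective, dish, eyepiece from where it was at the start of the episode above 0.02 m).
It also fails if it takes over 72 s, if anything falls off the work surface, if the arm or the gripper's body presses on something with over 40 N, if the wrist force passes 120 N, or if a joint passes its speed limit or range.

## Working session

There is one attempt and no reset: what is moved stays moved. The work goes in short steps, Python scripts to look and compute and a shell command to move; the robot and the scene stay as the last step left them, time stands still between calls to the robot, and variables do not carry over. Pictures are saved under pics/ and viewed, at most 10 in all, crops included, and the job is handed in when it is done.

```bash
ls; mkdir -p pics; cat > h.py <<'E'
import numpy as np, cv2, json
from workcell import manip
def cap(n,save=None):
    c=manip.capture(n); 
    if save: cv2.imwrite('pics/'+save,cv2.cvtColor(c['pixels'],cv2.COLOR_RGB2BGR))
    np.savez('last_'+n,p=c['pixels'],K=c['camera_matrix'],T=c['cam_to_world']); return c
def ray(c,u,v):
    K=np.array(c['camera_matrix']);T=np.array(c['cam_to_world'])
    d=np.linalg.inv(K)@[u,v,1]; d=np.array([d[0],-d[1],-d[2]]); return T[:3,3],T[:3,:3]@d
def onz(c,u,v,z):
    o,d=ray(c,u,v); return o+d*(z-o[2])/d[2]
def proj(c,P):
    K=np.array(c['camera_matrix']);T=np.array(c['cam_to_world'])
    q=T[:3,:3].T@(np.array(P)-T[:3,3]); q=K@[q[0],-q[1],-q[2]]; return q[:2]/q[2]
E
python3 - <<'E'
from h import *
for n in('side','top'):
    c=cap(n,n+'0.png'); print(n,np.round(c['camera_matrix'],1).tolist(),np.round(c['cam_to_world'],3).tolist(),[k for k in c])
o=manip.get_obs(); print({k:np.round(v,3).tolist() for k,v in o.items()})
E
```

```text
pics
side [[469.5, 0.0, 317.5], [0.0, 469.5, 206.7], [0.0, 0.0, 1.0]] [[0.728, 0.456, -0.511, -0.166], [-0.685, 0.463, -0.563, -0.886], [-0.02, 0.76, 0.65, 0.945], [0.0, 0.0, 0.0, 1.0]] ['pixels', 'camera_matrix', 'cam_to_world']
top [[520.4, 0.0, 322.0], [0.0, 520.4, 197.8], [0.0, 0.0, 1.0]] [[-0.028, 0.983, -0.181, 0.213], [-0.999, -0.03, -0.01, -0.153], [-0.016, 0.181, 0.983, 1.725], [0.0, 0.0, 0.0, 1.0]] ['pixels', 'camera_matrix', 'cam_to_world']
{'time': 0.1, 'joints': [-1.262, 0.384, 0.016, 1.371, -0.006, 1.388, -0.046], 'qvel': [0.001, -0.002, -0.001, -0.005, -0.0, -0.001, 0.0], 'tau': [0.003, -62.913, 0.848, -37.275, 0.017, 0.01, 0.0], 'tcp_pos': [0.227, 0.582, 0.23], 'tcp_rot': [0.185, 0.983, -0.001, -0.0], 'force': [-0.43, 0.057, -0.495], 'wrist_torque': [-0.007, 0.014, -0.004], 'grasp_force': 0.0, 'width': 0.998}
```

View pics/top0.png

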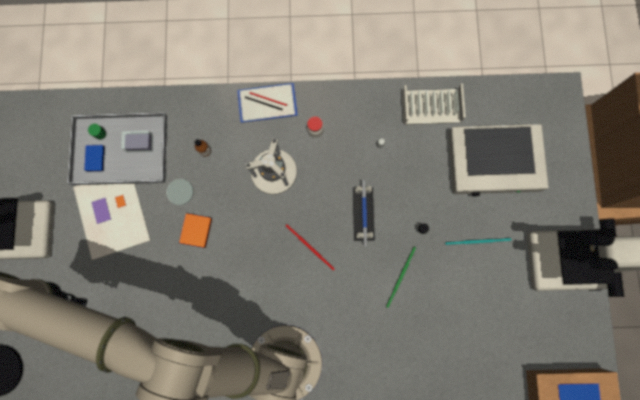

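View pics/side0.png

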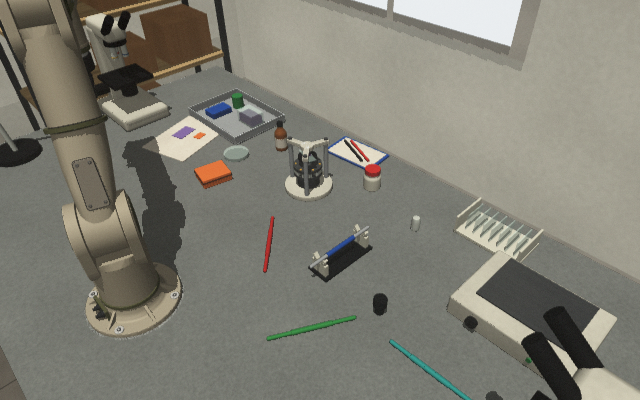

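Candidates for the bar, by pixel in the top view:
- Blue-gripped steel bar in the rest, about (364,212).
- Red rod (310,246), green rod (400,276) and teal rod (478,241). These have the same shape but are coloured, so they are decoys.

I choose the one at (364,212) and will check it in a close crop.

```bash
python3 - <<'E'
from h import *
L={n:np.load('last_'+n+'.npz') for n in('side','top')}
def crop(n,x,y,w,h):
    p=L[n]['p'][y:y+h,x:x+w,::-1]; return cv2.resize(p,(400,300),interpolation=cv2.INTER_CUBIC)
im=np.vstack([np.hstack([crop('top',240,130,80,60) ,crop('top',324,182,80,60)]),np.hstack([crop('side',268,125,80,60+20)[:] if 0 else crop('side',260,130,100,75),crop('side',290,210,100,75)])])
cv2.imwrite('pics/crop0.png',im)
for n in L:
    c={'camera_matrix':L[n]['K'],'cam_to_world':L[n]['T']}
    p=L[n]['p'].astype(int); m=((p[...,2]>p[...,0]+50)&(p[...,2]>p[...,1]+30)).astype(np.uint8)
    x0,y0,x1,y1=(345,170,385,250) if n=='top' else (300,220,390,280)
    mm=np.zeros_like(m);mm[y0:y1,x0:x1]=m[y0:y1,x0:x1]
    ys,xs=np.nonzero(mm); r=cv2.minAreaRect(np.c_[xs,ys].astype(np.float32)); print(n,len(xs),xs.mean(),ys.mean(),r)
    print('z=.05',onz(c,xs.mean(),ys.mean(),.05)); b=cv2.boxPoints(r); 
    vx,vy,a,b0=cv2.fitLine(np.c_[xs,ys].astype(np.float32),cv2.DIST_L2,0,.01,.01).ravel()
    d=onz(c,a+20*vx,b0+20*vy,.05)-onz(c,a-20*vx,b0-20*vy,.05); print('dir',np.degrees(np.arctan2(d[1],d[0])))
    for nm,q in (('basecentre',None),):
        pass
t={'camera_matrix':L['top']['K'],'cam_to_world':L['top']['T']}
# white base of press: outline
p=L['top']['p'].astype(int); g=(p.min(2)>120); mm=np.zeros(g.shape,np.uint8); mm[140:200,240:305]=g[140:200,240:305]
cs,_=cv2.findContours(mm,cv2.RETR_EXTERNAL,cv2.CHAIN_APPROX_NONE); k=max(cs,key=cv2.contourArea); print(cv2.minEnclosingCircle(k),cv2.boundingRect(k))
E
```

```text
side 139 340.3093525179856 245.20863309352518 ((340.34613037109375, 245.2307586669922), (4.274717807769775, 32.446651458740234), 55.491477966308594)
z=.05 [ 0.47310711 -0.26892033  0.05      ]
dir -0.8379730267288489
top 103 364.3009708737864 212.62135922330097 ((364.2603759765625, 211.9886932373047), (28.06044578552246, 3.6487269401550293), 87.51044464111328)
z=.05 [ 0.46832886 -0.27104272  0.05      ]
dir 179.1765317463709
((272.130126953125, 167.85617065429688), 26.14426612854004) (246, 142, 51, 53)
```

View pics/crop0.png

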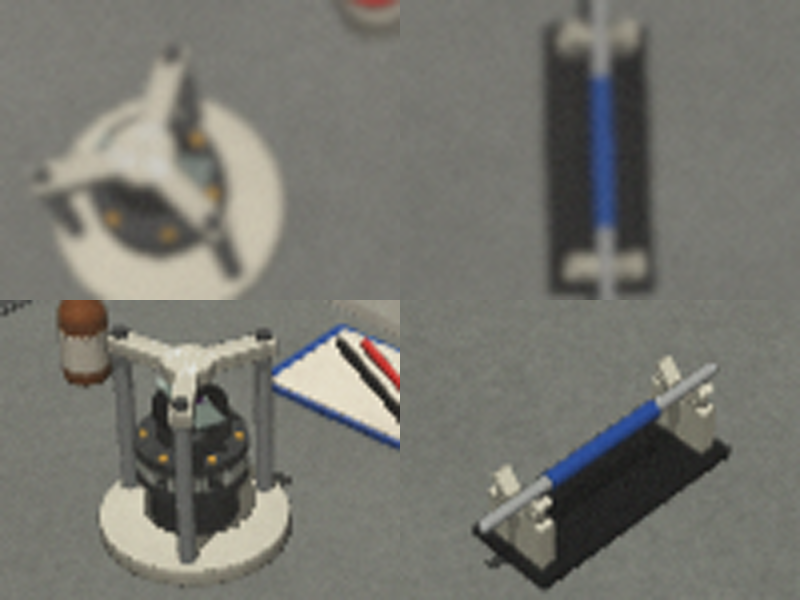

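The crop shows the blue-gripped bare steel bar in the black rest with white saddles, so the choice is right. The press has one post towards the side camera, with cap at top (~282,176) and the others at (275,141) and (248,166). Yellow dots are visible in both views. Next I triangulate the caps and dots.

```bash
python3 - <<'E'
from h import *
L={n:np.load('last_'+n+'.npz') for n in('side','top')}
C={n:{'camera_matrix':L[n]['K'],'cam_to_world':L[n]['T']} for n in L}
def tri(a,b):
    o1,d1=ray(C['top'],*a);o2,d2=ray(C['side'],*b)
    s=np.linalg.lstsq(np.c_[d1,-d2],o2-o1,rcond=None)[0];p,q=o1+d1*s[0],o2+d2*s[1]; return (p+q)/2,np.linalg.norm(p-q)
caps=[tri((275,140.8),(326,139.3)),tri((248.4,165.6),(290,138)),tri((282.6,176.6),(305.2,155.7))]
P=np.array([c[0] for c in caps]); print('caps',np.round(P,4),[round(c[1],4) for c in caps])
d=[np.linalg.norm(P[i,:2]-P[j,:2]) for i,j in((0,1),(1,2),(0,2))];print('side exp .111',d)
c0=P[:,:2].mean(0);print('centre',c0,'post angles',np.degrees(np.arctan2(*(P[:,:2]-c0).T[::-1])))
# base circle by mask on plane z~.012
p=L['top']['p'].astype(int); g=(p.min(2)>120)
for z in(.0,.012,.018):
    ys,xs=np.nonzero(g[140:200,240:305]); pts=np.c_[xs+240,ys+140]
    h=cv2.convexHull(pts.astype(np.int32)).reshape(-1,2)
    W=np.array([onz(C['top'],u,v,z)[:2] for u,v in h]); 
    print(z,cv2.minEnclosingCircle((W*1000).astype(np.float32)))
for n in C:
    p=L[n]['p'].astype(int); m=((p[...,0]>p[...,2]+60)&(p[...,1]>p[...,2]+25)).astype(np.uint8)
    x0,y0,x1,y1=(250,145,290,185) if n=='top' else (290,150,330,180)
    k,l,s,ce=cv2.connectedComponentsWithStats(m[y0:y1,x0:x1])
    for i in range(1,k):
        u,v=ce[i]+[x0,y0]; w=onz(C[n],u,v,.092); 
        print(n,s[i,4],(round(u,1),round(v,1)),np.round(w[:2],4))
# bystanders
for nm,u,v,z in(('jar',315,124,.075),('bottle',200,145,.11),('slidebox',196,230,.034),('obj',381,142,.045),('dish',179,191,.014),('eyep',423,228,.054)): print(nm,np.round(onz(C['top'],u,v,z),3))
for nm,u,v in (('rest saddles',363.5,190),('s2',365,236)): print(nm,onz(C['top'],u,v,.06))
E
```

```text
caps [[ 0.686   0.0052  0.1636]
 [ 0.6095  0.0876  0.1655]
 [ 0.5729 -0.0194  0.1684]] [np.float64(0.0005), np.float64(0.0027), np.float64(0.0078)]
side exp .111 [np.float64(0.11243991172116355), np.float64(0.11309093046544323), np.float64(0.11576042673303638)]
centre [0.62282107 0.024494  ] post angles [ -16.97112515  101.87514687 -138.70564447]
0.0 ((667.0467529296875, 43.68027114868164), 120.1126937866211)
0.012 ((663.8907470703125, 42.31447982788086), 119.27710723876953)
0.018 ((662.312744140625, 41.6315803527832), 118.85932159423828)
side 3 (np.float64(295.3), np.float64(162.7)) [0.6017 0.0574]
side 4 (np.float64(319.5), np.float64(163.5)) [6.525e-01 4.000e-04]
side 2 (np.float64(300.5), np.float64(169.0)) [0.5907 0.0206]
side 4 (np.float64(312.5), np.float64(169.5)) [ 0.6152 -0.0075]
top 2 (np.float64(279.0), np.float64(157.5)) [6.509e-01 3.000e-04]
top 1 (np.float64(282.0), np.float64(168.0)) [ 0.6156 -0.009 ]
top 1 (np.float64(262.0), np.float64(173.0)) [0.6011 0.0558]
jar [ 0.766 -0.119  0.075]
bottle [0.696 0.253 0.11 ]
slidebox [0.43  0.281 0.034]
obj [ 0.706 -0.337  0.045]
dish [0.566 0.346 0.014]
eyep [ 0.412 -0.457  0.054]
rest saddles [ 0.54137404 -0.27090683  0.06      ]
s2 [ 0.39099176 -0.26934313  0.06      ]
```

```bash
python3 -m crank '[{"x":27.3,"y":-30.2,"wz":0.1,"grip":-1},{"x":27.3,"y":-30.2,"wz":0.2,"grip":-1},{"x":27.3,"y":-30.2,"wz":0.3,"grip":-1},{"x":27.3,"y":-30.2,"wz":0.358,"grip":-1},{"x":27.3,"y":-30.2,"wz":0.358,"grip":-1},{"x":27.3,"y":-30.2,"wz":0.358,"grip":-1},{"x":27.3,"y":-30.2,"wz":0.358,"grip":-1},{"x":27.3,"y":-30.2,"wz":0.358,"grip":-1},{"x":27.3,"y":-63.2,"wz":0.358,"grip":-1},{"x":27.3,"y":-63.2,"wz":0.358,"grip":-1},{"x":27.3,"y":-63.2,"wz":0.358,"grip":-1},{"x":27.3,"y":-63.2,"wz":0.358,"grip":-1},{"x":27.3,"y":-63.2,"wz":0.358,"grip":-1},{"x":27.3,"y":-63.2,"wz":0.358,"grip":-1},{"x":22.8,"y":-85.2,"z":-8,"wz":0.358,"grip":-1},{"x":22.8,"y":-85.2,"z":-8,"wz":0.358,"grip":-1},{"x":22.8,"y":-85.2,"z":-8,"wz":0.358,"grip":-1},{"x":22.8,"y":-85.2,"z":-8,"wz":0.358,"grip":-1},{"x":22.8,"y":-85.2,"z":-8,"wz":0.358,"grip":-1},{"x":22.8,"y":-85.2,"z":-8,"wz":0.358,"grip":-1}]' 60
python3 - <<'E'
from h import *
o=manip.get_obs(); print({k:np.round(v,4).tolist() for k,v in o.items()})
L=np.load('last_top.npz');C={'camera_matrix':L['K'],'cam_to_world':L['T']}
from scipy.optimize import least_squares
for n,z,box in(('top',.012,(235,135,305,205)),('side',.012,(275,165,345,205))):
    L=np.load(f'last_{n}.npz');C={'camera_matrix':L['K'],'cam_to_world':L['T']}
    x0,y0,x1,y1=box; g=np.zeros((400,640),np.uint8); g[y0:y1,x0:x1]=L['p'].min(2)[y0:y1,x0:x1]>125
    cs,_=cv2.findContours(g,cv2.RETR_EXTERNAL,cv2.CHAIN_APPROX_NONE);k=max(cs,key=cv2.contourArea).reshape(-1,2)
    for z in(.0,.01,.015):
        W=np.array([onz(C,u,v,z)[:2] for u,v in k])
        f=lambda q:np.hypot(*(W-q[:2]).T)-.079
        r=least_squares(f,[.625,.027],loss='soft_l1',f_scale=.002);print(n,z,len(k),r.x,np.sum(abs(f(r.x))<.003))
E
```

```text
{'time': 0.1, 'joints': [-1.2619, 0.3842, 0.0164, 1.371, -0.0063, 1.3882, -0.0465], 'qvel': [0.0008, -0.0017, -0.0006, -0.0054, -0.0003, -0.0005, 0.0003], 'tau': [0.0028, -62.9132, 0.8476, -37.2754, 0.0168, 0.0104, 0.0], 'tcp_pos': [0.2269, 0.5819, 0.2304], 'tcp_rot': [0.1848, 0.9828, -0.0009, -0.0001], 'force': [-0.4296, 0.0567, -0.4955], 'wrist_torque': [-0.0067, 0.0136, -0.0043], 'grasp_force': 0.0, 'width': 0.9985}
top 0.0 172 [0.63262986 0.03103847] 79
top 0.01 172 [0.63069845 0.03035352] 74
top 0.015 172 [0.62974971 0.03001667] 72
side 0.0 130 [0.64322177 0.04687931] 53
side 0.01 130 [0.63558609 0.03783004] 43
side 0.015 130 [0.63178295 0.03331995] 42$[0]: bad value
```

```bash
python3 -m crank '[{"x":5,"y":-5,"z":0,"wx":0,"wy":0,"wz":0.1,"grip":-1},{"x":20,"y":-30.2,"z":0,"wx":0,"wy":0,"wz":0.2,"grip":-1}]' 60; python3 -m crank --help | head -30
```

```text
time: 0.3
tcp_pos: [0.2887, 0.5042, 0.23]
tcp_rot: [0.082, 0.997, -0.001, -0.0]
force: [2.3, 0.1, -0.4]
width: 0.999
grasp_force: 0.0invalid input: not JSON, or not a number
```

```bash
python3 -m crank '[{"x":21,"y":-22.5,"z":0,"wx":0,"wy":0,"wz":0.1,"grip":-1},{"x":21,"y":-22.5,"z":0,"wx":0,"wy":0,"wz":0.155,"grip":-1},{"x":21,"y":-22.5,"z":0,"wx":0,"wy":0,"wz":0.155,"grip":-1},{"x":21,"y":-22.5,"z":0,"wx":0,"wy":0,"wz":0.155,"grip":-1},{"x":21,"y":-22.5,"z":0,"wx":0,"wy":0,"wz":0.155,"grip":-1},{"x":21,"y":-22.5,"z":0,"wx":0,"wy":0,"wz":0.155,"grip":-1},{"x":21,"y":-55.5,"z":0,"wx":0,"wy":0,"wz":0.155,"grip":-1},{"x":21,"y":-55.5,"z":0,"wx":0,"wy":0,"wz":0.155,"grip":-1},{"x":21,"y":-55.5,"z":0,"wx":0,"wy":0,"wz":0.155,"grip":-1},{"x":21,"y":-55.5,"z":0,"wx":0,"wy":0,"wz":0.155,"grip":-1},{"x":21,"y":-55.5,"z":0,"wx":0,"wy":0,"wz":0.155,"grip":-1},{"x":21,"y":-55.5,"z":0,"wx":0,"wy":0,"wz":0.155,"grip":-1},{"x":16.5,"y":-77.5,"z":-8,"wx":0,"wy":0,"wz":0.155,"grip":-1},{"x":16.5,"y":-77.5,"z":-8,"wx":0,"wy":0,"wz":0.155,"grip":-1},{"x":16.5,"y":-77.5,"z":-8,"wx":0,"wy":0,"wz":0.155,"grip":-1},{"x":16.5,"y":-77.5,"z":-8,"wx":0,"wy":0,"wz":0.155,"grip":-1},{"x":16.5,"y":-77.5,"z":-8,"wx":0,"wy":0,"wz":0.155,"grip":-1},{"x":16.5,"y":-77.5,"z":-8,"wx":0,"wy":0,"wz":0.155,"grip":-1}]' 60
```

```text
time: 2.1
tcp_pos: [0.4506, -0.2752, 0.15]
tcp_rot: [0.011, 1.0, -0.001, -0.001]
force: [-0.3, 0.1, -0.3]
width: 1.0
grasp_force: 0.0
```

```bash
python3 -m crank '[{"x":0.4,"y":0.5,"z":-4,"wx":0,"wy":0,"wz":0.01,"grip":-1},{"x":0.4,"y":0.5,"z":-8,"wx":0,"wy":0,"wz":0.01,"grip":-1},{"x":0.4,"y":0.5,"z":-11.9,"wx":0,"wy":0,"wz":0.01,"grip":-1},{"x":0.4,"y":0.5,"z":-11.9,"wx":0,"wy":0,"wz":0.01,"grip":-1},{"x":0.4,"y":0.5,"z":-11.9,"wx":0,"wy":0,"wz":0.01,"grip":0.4},{"x":0.4,"y":0.5,"z":-11.9,"wx":0,"wy":0,"wz":0.01,"grip":1},{"x":0.4,"y":0.5,"z":-11.9,"wx":0,"wy":0,"wz":0.01,"grip":1},{"x":0.4,"y":0.5,"z":-11.9,"wx":0,"wy":0,"wz":0.01,"grip":1},{"x":0.4,"y":0.5,"z":-11.9,"wx":0,"wy":0,"wz":0.01,"grip":1},{"x":0.4,"y":0.5,"z":-11.9,"wx":0,"wy":0,"wz":0.01,"grip":1}]' 60
```

```text
time: 3.1
tcp_pos: [0.4583, -0.267, 0.0335]
tcp_rot: [0.004, 1.0, -0.001, 0.001]
force: [-0.8, -3.2, 5.2]
width: 0.129
grasp_force: 58.5
```

```bash
python3 -m crank '[{"x":0,"y":0,"z":2,"wx":0,"wy":0,"wz":0,"grip":1},{"x":0,"y":0,"z":7,"wx":0,"wy":0,"wz":0,"grip":1},{"x":0,"y":0,"z":10,"wx":0,"wy":0,"wz":0,"grip":1},{"x":0,"y":0,"z":10,"wx":0,"wy":0,"wz":0,"grip":1},{"x":0,"y":0,"z":10,"wx":0,"wy":0,"wz":0,"grip":1}]' 60
python3 - <<'E'
from h import *
c=cap('side'); s=cap('top')
a=cv2.resize(c['pixels'][170:320,260:460],(400,300)); b=cv2.resize(s['pixels'][150:300,280:480],(400,300))
cv2.imwrite('pics/held.png',np.hstack([a,b])[...,::-1])
o=manip.get_obs(); print({k:np.round(v,4).tolist() for k,v in o.items()})
E
```

```text
time: 3.6
tcp_pos: [0.4578, -0.2652, 0.1325]
tcp_rot: [0.003, 1.0, 0.0, 0.0]
force: [0.7, 0.1, -2.4]
width: 0.127
grasp_force: 59.6
{'time': 3.7, 'joints': [-0.0318, 0.2789, 0.5899, 1.7954, -0.1707, 1.1209, 2.1796], 'qvel': [0.003, 0.0114, -0.0001, 0.0041, 0.0016, -0.0001, -0.0001], 'tau': [0.0557, -46.6756, 6.3332, -34.7471, 0.0192, -0.0218, -0.0023], 'tcp_pos': [0.4568, -0.2648, 0.1309], 'tcp_rot': [0.0032, 1.0, 0.0006, -0.0011], 'force': [0.1926, -0.1722, -1.3471], 'wrist_torque': [0.0352, 0.0445, -0.0386], 'grasp_force': 59.564, 'width': 0.1249}
```

View pics/held.png

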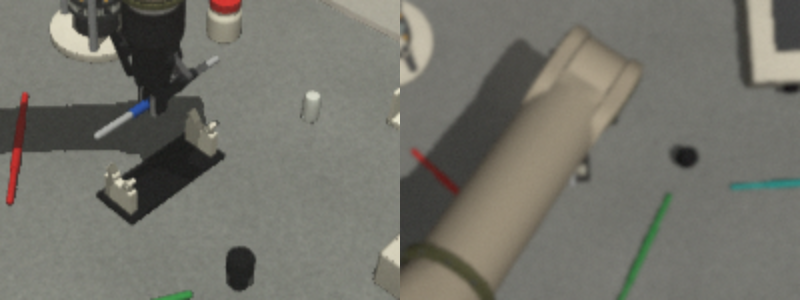

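The bar is held level in the side view, with its ends at about (308.5,237.5) and (368,200). The top view is hidden by the arm. I'll locate the bar along its axis relative to the TCP from the side view.

```bash
python3 - <<'E'
from h import *
L=np.load('last_side.npz');C={'camera_matrix':L['K'],'cam_to_world':L['T']}
for z in(.145,.148,.151):
    a=onz(C,309,237,z);b=onz(C,367.5,200.5,z);print(z,a,b,(a+b)/2,np.linalg.norm(a-b),np.degrees(np.arctan2(*(b-a)[1::-1])))
# before: same from initial
E
```

```text
0.145 [ 0.37074517 -0.26124015  0.145     ] [ 0.5754227  -0.26777246  0.145     ] [ 0.47308393 -0.2645063   0.145     ] 0.20478174353596604 -1.8279817600187438
0.148 [ 0.36873172 -0.26358319  0.148     ] [ 0.57264171 -0.270091    0.148     ] [ 0.47068671 -0.26683709  0.148     ] 0.20401381480968325 -1.8279817600187447
0.151 [ 0.36671827 -0.26592622  0.151     ] [ 0.56986072 -0.27240954  0.151     ] [ 0.4682895  -0.26916788  0.151     ] 0.20324588608340033 -1.8279817600187462
```

```bash
python3 -m crank '[{"x":-1.8,"y":3,"z":4,"wx":0,"wy":0,"wz":0.05,"grip":1},{"x":-1.8,"y":8,"z":5,"wx":0,"wy":0,"wz":0.15,"grip":1},{"x":-1.8,"y":13,"z":5,"wx":0,"wy":0,"wz":0.222,"grip":1},{"x":-1.8,"y":18,"z":5,"wx":0,"wy":0,"wz":0.222,"grip":1},{"x":-1.8,"y":23,"z":5,"wx":0,"wy":0,"wz":0.222,"grip":1},{"x":-1.8,"y":25.2,"z":5,"wx":0,"wy":0,"wz":0.222,"grip":1},{"x":-1.8,"y":25.2,"z":5,"wx":0,"wy":0,"wz":0.222,"grip":1},{"x":-1.8,"y":25.2,"z":1,"wx":0,"wy":0,"wz":0.222,"grip":1},{"x":-1.8,"y":25.2,"z":-3,"wx":0,"wy":0,"wz":0.222,"grip":1},{"x":-1.8,"y":25.2,"z":-7.2,"wx":0,"wy":0,"wz":0.222,"grip":1},{"x":-1.8,"y":25.2,"z":-7.2,"wx":0,"wy":0,"wz":0.222,"grip":1},{"x":-1.8,"y":25.2,"z":-7.2,"wx":0,"wy":0,"wz":0.222,"grip":1},{"x":-1.8,"y":25.2,"z":-7.2,"wx":0,"wy":0,"wz":0.222,"grip":1}]' 60
python3 - <<'E'
from h import *
c=cap('side'); s=cap('top')
a=cv2.resize(c['pixels'][120:245,210:360],(480,400),interpolation=2); b=cv2.resize(s['pixels'][130:230,220:300],(320,400),interpolation=2)
cv2.imwrite('pics/pre.png',np.hstack([a,b])[...,::-1])
o=manip.get_obs(); print({k:np.round(v,4).tolist() for k,v in o.items()})
C=np.array([.6268,.0286]);R=o['tcp_rot'];yaw=2*np.arctan2(R[1],R[0])-np.pi;u=np.array([np.cos(yaw),np.sin(yaw)]);print(np.degrees(yaw))
t=np.array(o['tcp_pos'][:2]);e=t+.124*u;print('end',e,'lateral of axis from C',np.cross(u,C-t),'dist',u@(C-t), proj(c,[*e,.075]),proj(c,[*(C-.045*u),.075]))
E
```

```text
time: 5.0
tcp_pos: [0.4409, -0.014, 0.062]
tcp_rot: [-0.107, 0.994, -0.0, 0.001]
force: [0.5, -0.2, -1.4]
width: 0.127
grasp_force: 59.6
{'time': 5.1, 'joints': [-0.3697, 0.1593, 0.3569, 2.077, -0.0707, 0.9128, 1.8119], 'qvel': [-0.0046, -0.0016, -0.0032, 0.0058, -0.0021, -0.0051, 0.0015], 'tau': [0.0545, -37.8985, 2.122, -30.1017, 0.0262, 0.0206, -0.0048], 'tcp_pos': [0.4412, -0.0137, 0.0622], 'tcp_rot': [-0.1073, 0.9942, 0.0001, 0.0017], 'force': [0.2928, 0.9927, -0.6423], 'wrist_torque': [-0.0083, -0.0014, -0.016], 'grasp_force': 59.5604, 'width': 0.1269}
12.317896367422687
end [0.5623378 0.0127945] lateral of axis from C 0.0016895623118593425 dist 0.19035009154770155 [295.53235587 178.38114612] [299.18194274 174.71364592]<stdin>:7: DeprecationWarning: Arrays of 2-dimensional vectors are deprecated. Use arrays of 3-dimensional vectors instead. (deprecated in NumPy 2.0)
```

View pics/pre.png

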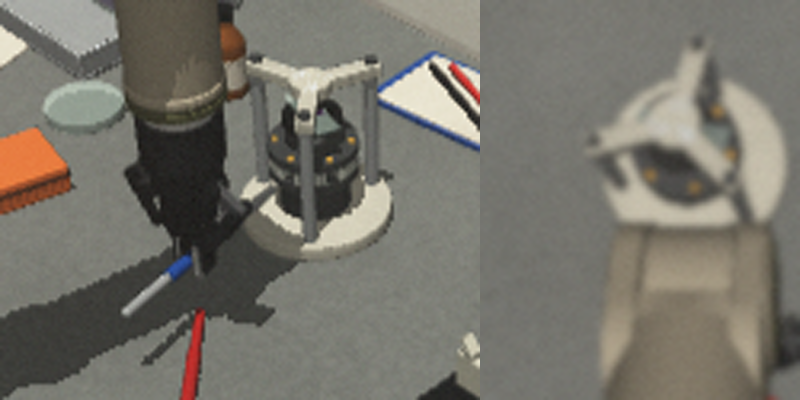

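The tip shows at side pixel (294,178), against a predicted (295.5,178.4), so the model agrees to about 2 mm. I'll correct z and the lateral offset, then feel the way in.

```bash
python3 -m crank '[{"x":-0.04,"y":0.17,"z":-0.37,"wx":0,"wy":0,"wz":0,"grip":1},{"x":-0.04,"y":0.17,"z":-0.37,"wx":0,"wy":0,"wz":0,"grip":1},{"x":1.43,"y":0.49,"z":-0.37,"wx":0,"wy":0,"wz":0,"grip":1},{"x":2.0,"y":0.62,"z":-0.37,"wx":0,"wy":0,"wz":0,"grip":1},{"x":2.5,"y":0.72,"z":-0.37,"wx":0,"wy":0,"wz":0,"grip":1},{"x":2.9,"y":0.81,"z":-0.37,"wx":0,"wy":0,"wz":0,"grip":1},{"x":2.9,"y":0.81,"z":-0.37,"wx":0,"wy":0,"wz":0,"grip":1}]' 60
cat > st.py <<'E'
from h import *
import sys
o=manip.get_obs(); C=np.array([.6268,.0286]);R=o['tcp_rot'];yaw=2*np.arctan2(R[1],R[0])-np.pi
yaw=(yaw+np.pi)%(2*np.pi)-np.pi
u=np.array([np.cos(yaw),np.sin(yaw)]);t=np.array(o['tcp_pos'][:2]);d=C-t
F=np.array(o['force']);r=t-C
print('t',round(o['time'],2),'tcp',np.round(o['tcp_pos'],4),'yaw',np.degrees(yaw).round(2),'phi',np.degrees(np.arctan2(r[1],r[0])).round(2)%360,'endrad',(u@d-.124).round(4),'lat',(u[0]*d[1]-u[1]*d[0]).round(4),'F',F.round(2),'M',np.round(o['wrist_torque'],3),'along',(F[:2]@u).round(2),'left',(F[1]*u[0]-F[0]*u[1]).round(2),'tau',(r[0]*F[1]-r[1]*F[0]).round(3),'g',round(o['grasp_force'],1))
E
python3 st.py
```

```text
time: 5.8
tcp_pos: [0.469, -0.0054, 0.0566]
tcp_rot: [-0.107, 0.994, -0.0, 0.0]
force: [-0.1, -0.4, -1.2]
width: 0.126
grasp_force: 59.6
t 5.8 tcp [ 0.469  -0.0054  0.0566] yaw 12.34 phi 192.17 endrad 0.0375 lat -0.0005 F [-0.11 -0.4  -1.16] M [ 0.022 -0.032  0.02 ] along -0.19 left -0.36 tau 0.059 g 59.6
```

```bash
python3 -m crank '[{"x":0.5,"y":0.11,"z":0.15,"wx":0,"wy":0,"wz":0,"grip":1},{"x":1.0,"y":0.22,"z":0.15,"wx":0,"wy":0,"wz":0,"grip":1},{"x":1.71,"y":0.37,"z":0.15,"wx":0,"wy":0,"wz":0,"grip":1},{"x":1.71,"y":0.37,"z":0.15,"wx":0,"wy":0,"wz":0,"grip":1},{"x":1.71,"y":0.37,"z":0.15,"wx":0,"wy":0,"wz":0,"grip":1}]' 60
python3 st.py
```

```text
time: 6.3
tcp_pos: [0.4858, -0.0018, 0.0579]
tcp_rot: [-0.107, 0.994, -0.0, -0.0]
force: [-0.7, 0.8, -0.4]
width: 0.127
grasp_force: 59.6
t 6.3 tcp [ 0.4858 -0.0018  0.0579] yaw 12.34 phi 192.17 endrad 0.0202 lat -0.0004 F [-0.72  0.82 -0.37] M [ 0.029 -0.012  0.041] along -0.53 left 0.95 tau -0.137 g 59.6
```

```bash
cat > arc.py <<'E'
import numpy as np,sys
p0,r=float(sys.argv[1]),float(sys.argv[2])
for a in map(float,sys.argv[3:]):
    f=lambda p:100*r*np.array([np.cos(np.radians(p)),np.sin(np.radians(p))])
    d=f(p0-a)-f(p0); print(a,d.round(2),-np.radians(a).round(3))
E
python3 arc.py 192.2 .1443 5 10 15 20 25 30 35 40 45 50 54
```

```text
5.0 [-0.21  1.24] -0.087
10.0 [-0.32  2.5 ] -0.175
15.0 [-0.31  3.75] -0.262
20.0 [-0.19  5.01] -0.349
25.0 [0.03 6.25] -0.436
30.0 [0.36 7.46] -0.524
35.0 [0.8  8.64] -0.611
40.0 [1.34 9.78] -0.698
45.0 [ 1.97 10.87] -0.785
50.0 [ 2.7  11.89] -0.873
54.0 [ 3.35 12.67] -0.942
```

```bash
python3 -m crank '[{"x":-0.21,"y":1.24,"z":0,"wx":0,"wy":0,"wz":-0.087,"grip":1},{"x":-0.32,"y":2.5,"z":0,"wx":0,"wy":0,"wz":-0.175,"grip":1},{"x":-0.31,"y":3.75,"z":0,"wx":0,"wy":0,"wz":-0.262,"grip":1}]' 60
python3 st.py
python3 -m crank '[{"x":0.12,"y":1.26,"z":0,"wx":0,"wy":0,"wz":-0.087,"grip":1},{"x":0.34,"y":2.5,"z":0,"wx":0,"wy":0,"wz":-0.174,"grip":1}]' 60
python3 st.py
```

```text
time: 6.6
tcp_pos: [0.4824, 0.0333, 0.058]
tcp_rot: [0.027, 1.0, -0.001, -0.0]
force: [2.1, -9.0, -1.4]
width: 0.127
grasp_force: 61.9
t 6.6 tcp [0.4824 0.0333 0.058 ] yaw -3.11 phi 178.15 endrad 0.0204 lat 0.0032 F [ 2.05 -8.97 -1.44] M [-1.849 -0.28  -0.584] along 2.53 left -8.85 tau 1.286 g 61.9
time: 6.8
tcp_pos: [0.4852, 0.0578, 0.0577]
tcp_rot: [0.114, 0.993, -0.002, -0.001]
force: [-0.6, -10.2, -0.5]
width: 0.126
grasp_force: 62.0
t 6.8 tcp [0.4852 0.0578 0.0577] yaw -13.11 phi 168.32 endrad 0.0205 lat 0.0036 F [ -0.61 -10.22  -0.52] M [-2.026 -0.009 -0.692] along 1.72 left -10.09 tau 1.464 g 62.0
```

```bash
sed -i "s/'g',round/'T',(r[0]*F[1]-r[1]*F[0]+o['wrist_torque'][2]).round(3),'g',round/" st.py
python3 -m crank '[{"x":0.33,"y":1.21,"z":0,"wx":0,"wy":0,"wz":-0.087,"grip":1},{"x":0.77,"y":2.39,"z":0,"wx":0,"wy":0,"wz":-0.174,"grip":1}]' 60 >/dev/null
python3 st.py
python3 -m crank '[{"x":0.54,"y":1.14,"z":0,"wx":0,"wy":0,"wz":-0.087,"grip":1},{"x":1.17,"y":2.23,"z":0,"wx":0,"wy":0,"wz":-0.174,"grip":1}]' 60 >/dev/null
python3 st.py
python3 -m crank '[{"x":0.73,"y":1.02,"z":0,"wx":0,"wy":0,"wz":-0.087,"grip":1},{"x":1.21,"y":1.61,"z":0,"wx":0,"wy":0,"wz":-0.14,"grip":1},{"x":1.89,"y":2.35,"z":0,"wx":0,"wy":0,"wz":-0.209,"grip":1}]' 60 >/dev/null
python3 st.py
```

```text
t 7.0 tcp [0.4923 0.0818 0.0574] yaw -23.07 phi 158.43 endrad 0.0206 lat 0.0038 F [-2.87 -8.48 -0.49] M [-1.841  0.475 -0.71 ] along 0.69 left -8.92 tau 1.293 T 0.582 g 62.0
t 7.2 tcp [0.5035 0.1041 0.0571] yaw -33.02 phi 148.5 endrad 0.0205 lat 0.0038 F [-4.52 -8.14 -0.56] M [-1.751  0.875 -0.726] along 0.65 left -9.29 tau 1.344 T 0.619 g 62.2
t 7.5 tcp [0.5217 0.1278 0.0567] yaw -44.89 phi 136.64 endrad 0.0205 lat 0.0039 F [-7.71 -6.41  0.53] M [-1.442  1.432 -0.763] along -0.94 left -9.98 tau 1.439 T 0.676 g 62.4
```

```bash
python3 -m crank '[{"x":-0.52,"y":-0.58,"z":0.1,"wx":0,"wy":0,"wz":0.055,"grip":1},{"x":-1.05,"y":-1.19,"z":0.1,"wx":0,"wy":0,"wz":0.11,"grip":1},{"x":-1.05,"y":-1.19,"z":0.1,"wx":0,"wy":0,"wz":0.11,"grip":1}]' 60 >/dev/null; python3 st.py
python3 -m crank '[{"x":-0.8,"y":0.6,"z":0,"wx":0,"wy":0,"wz":0,"grip":1},{"x":-2.0,"y":1.6,"z":0,"wx":0,"wy":0,"wz":0,"grip":1},{"x":-3.52,"y":2.8,"z":0,"wx":0,"wy":0,"wz":0,"grip":1},{"x":-3.52,"y":2.8,"z":0,"wx":0,"wy":0,"wz":0,"grip":1}]' 60 >/dev/null; python3 st.py
python3 - <<'E'
from h import *
for n in ('top','side'):
    c=cap(n); p=c['pixels'].astype(int); m=((p[...,0]>p[...,2]+45)&(p[...,1]>p[...,2]+18)).astype(np.uint8)
    x0,y0,x1,y1=(250,145,290,185) if n=='top' else (290,150,330,180)
    k,l,s,ce=cv2.connectedComponentsWithStats(m[y0:y1,x0:x1])
    for i in range(1,k):
        u,v=ce[i]+[x0,y0]; w=onz(c,u,v,.092)[:2]-[.6268,.0286]; print(n,s[i,4],np.round((u,v),1),'R',np.hypot(*w).round(4),'ang',np.degrees(np.arctan2(w[1],w[0])).round(1))
a=np.load('last_top.npz')['p'][130:230,220:300];b=np.load('last_side.npz')['p'][120:245,210:360]
cv2.imwrite('pics/out1.png',np.hstack([cv2.resize(b,(480,400),interpolation=2),cv2.resize(a,(320,400),interpolation=2)])[...,::-1])
E
```

```text
t 7.8 tcp [0.5121 0.1169 0.0583] yaw -38.29 phi 142.41 endrad 0.0207 lat 0.0018 F [-2.36 -1.65 -1.72] M [-0.265  0.66  -0.322] along -0.83 left -2.76 tau 0.398 T 0.077 g 59.9
t 8.2 tcp [0.4768 0.1498 0.0591] yaw -38.08 phi 141.07 endrad 0.0688 lat -0.0029 F [-0.25  0.38 -1.09] M [-0.044  0.066  0.023] along -0.43 left 0.15 tau -0.027 T -0.005 g 59.6
top 4 [276.5 155.5] R 0.0371 ang -33.2
top 4 [282.5 165.5] R 0.0394 ang -94.3
top 5 [276.4 175.2] R 0.0394 ang -150.9
top 4 [264.5 175.5] R 0.0393 ang 150.7
side 3 [319.3 161.3] R 0.0386 ang -30.0
side 3 [295.3 164.7] R 0.0383 ang 147.4
side 4 [315.5 168.5] R 0.0389 ang -92.1
side 1 [303. 170.] R 0.0383 ang -153.0
```

View pics/out1.png

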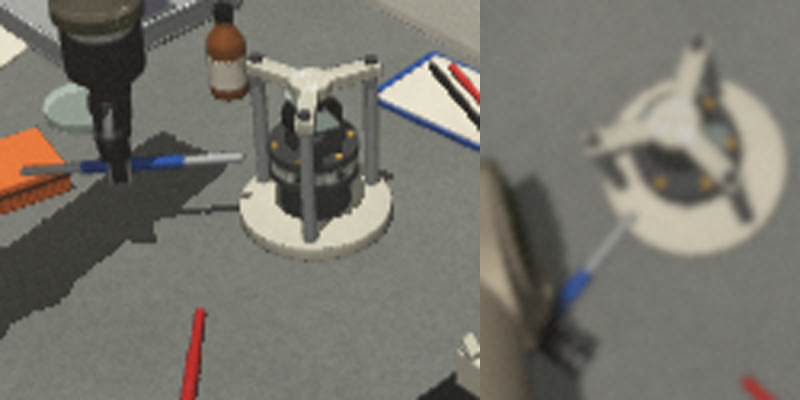

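```bash
python3 arc.py 141.1 .1928 -8 -16 -24 -32 -40 -48 -56
```

```text
-8.0 [-1.54 -2.21] 0.14
-16.0 [-2.76 -4.6 ] 0.279
-24.0 [-3.63 -7.15] 0.419
-32.0 [-4.14 -9.79] 0.559
-40.0 [ -4.27 -12.48] 0.698
-48.0 [ -4.03 -15.16] 0.838
-56.0 [ -3.42 -17.78] 0.977
```

```bash
python3 -m crank '[{"x":-1.54,"y":-2.2,"z":0,"wx":0,"wy":0,"wz":0.14,"grip":1},{"x":-2.76,"y":-4.6,"z":0,"wx":0,"wy":0,"wz":0.28,"grip":1},{"x":-3.63,"y":-7.15,"z":0,"wx":0,"wy":0,"wz":0.42,"grip":1},{"x":-4.14,"y":-9.8,"z":0,"wx":0,"wy":0,"wz":0.56,"grip":1},{"x":-4.27,"y":-12.5,"z":0,"wx":0,"wy":0,"wz":0.7,"grip":1},{"x":-4.03,"y":-15.2,"z":0,"wx":0,"wy":0,"wz":0.84,"grip":1},{"x":-3.42,"y":-17.8,"z":0,"wx":0,"wy":0,"wz":0.98,"grip":1},{"x":-2.6,"y":-20.2,"z":0,"wx":0,"wy":0,"wz":1.127,"grip":1},{"x":-2.32,"y":-20.86,"z":0,"wx":0,"wy":0,"wz":1.127,"grip":1},{"x":-2.32,"y":-20.86,"z":0,"wx":0,"wy":0,"wz":1.127,"grip":1},{"x":-2.32,"y":-20.86,"z":0,"wx":0,"wy":0,"wz":1.127,"grip":1}]' 60 >/dev/null; python3 st.py
python3 - <<'E'
from h import *
o=manip.get_obs();R=o['tcp_rot'];yaw=(2*np.arctan2(R[1],R[0])-np.pi);u=np.array([np.cos(yaw),np.sin(yaw)]);H=np.array([.5941,.0112]);d=H-o['tcp_pos'][:2]
print('dist',u@d,'left',u[0]*d[1]-u[1]*d[0])
S=[]
for n in ('top','side','side'):
    c=cap(n); p=c['pixels'].astype(int); m=((p[...,0]>p[...,2]+45)&(p[...,1]>p[...,2]+18)).astype(np.uint8)
    x0,y0,x1,y1=(250,145,290,185) if n=='top' else (290,150,330,180)
    k,l,s,ce=cv2.connectedComponentsWithStats(m[y0:y1,x0:x1])
    for i in range(1,k):
        u,v=ce[i]+[x0,y0]; w=onz(c,u,v,.092)[:2]-[.6268,.0286]; print(n,s[i,4],'R',np.hypot(*w).round(4),'ang',np.degrees(np.arctan2(w[1],w[0])).round(1))
a=np.load('last_top.npz')['p'][130:230,220:300];b=np.load('last_side.npz')['p'][130:210,260:356]
cv2.imwrite('pics/pre2.png',np.hstack([cv2.resize(b,(480,400),interpolation=2),cv2.resize(a,(320,400),interpolation=2)])[...,::-1])
E
```

```text
t 9.4 tcp [ 0.4554 -0.0614  0.059 ] yaw 26.17 phi 207.71 endrad 0.0695 lat 0.0052 F [ 0.13  0.17 -1.08] M [ 0.022  0.093 -0.003] along 0.19 left 0.1 tau -0.018 T -0.021 g 59.6
dist 0.1564784383942154 left 0.004005835306984673
top 4 R 0.0371 ang -33.2
top 3 R 0.0388 ang -93.5
top 5 R 0.0394 ang -150.9
top 3 R 0.0385 ang 151.0
side 3 R 0.0386 ang -30.0
side 1 R 0.0366 ang 150.9
side 4 R 0.0389 ang -92.1
side 1 R 0.0383 ang -153.0
side 4 R 0.0389 ang -31.5
side 1 R 0.0366 ang 150.9
side 4 R 0.0389 ang -92.1
side 1 R 0.0383 ang -153.0
```

View pics/pre2.png

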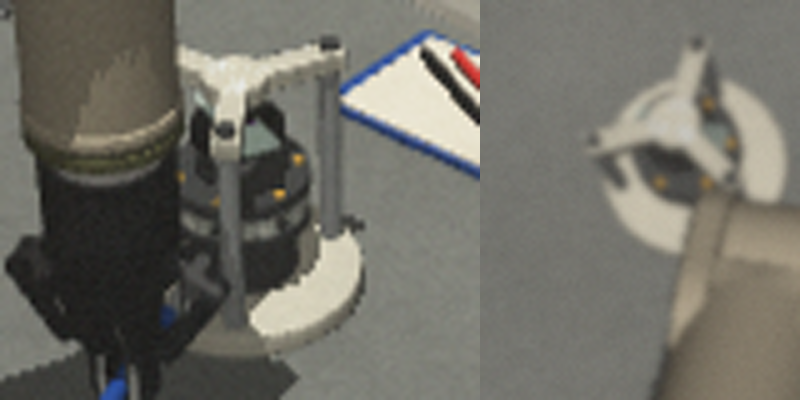

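The tip is left of the near post and clear of it. The dots put the next hole at about 208°. I'll shift 4 mm left and feel in.

```bash
python3 -m crank '[{"x":-0.18,"y":0.36,"z":0,"wx":0,"wy":0,"wz":0,"grip":1},{"x":-0.18,"y":0.36,"z":0,"wx":0,"wy":0,"wz":0,"grip":1},{"x":1.17,"y":1.02,"z":0,"wx":0,"wy":0,"wz":0,"grip":1},{"x":1.79,"y":1.33,"z":0,"wx":0,"wy":0,"wz":0,"grip":1},{"x":2.33,"y":1.6,"z":0,"wx":0,"wy":0,"wz":0,"grip":1},{"x":2.78,"y":1.82,"z":0,"wx":0,"wy":0,"wz":0,"grip":1},{"x":2.78,"y":1.82,"z":0,"wx":0,"wy":0,"wz":0,"grip":1}]' 60 >/dev/null; python3 st.py
```

```text
t 10.25 tcp [ 0.4836 -0.0436  0.059 ] yaw 26.34 phi 206.76 endrad 0.0364 lat 0.0012 F [-0.08 -0.73 -0.9 ] M [ 0.004  0.024 -0.012] along -0.4 left -0.62 tau 0.099 T 0.087 g 59.6
```

```bash
python3 -m crank '[{"x":0.5,"y":0.25,"z":0,"wx":0,"wy":0,"wz":0,"grip":1},{"x":1.0,"y":0.5,"z":0,"wx":0,"wy":0,"wz":0,"grip":1},{"x":1.44,"y":0.71,"z":0,"wx":0,"wy":0,"wz":0,"grip":1},{"x":1.44,"y":0.71,"z":0,"wx":0,"wy":0,"wz":0,"grip":1},{"x":1.44,"y":0.71,"z":0,"wx":0,"wy":0,"wz":0,"grip":1}]' 60 >/dev/null; python3 st.py; for i in 3 6 9 12 15; do echo; done | head -0; python3 arc.py 206.5 .144 5 10 13 16 19 22 25 28 31 34 37 40 43 46 49 52 55 58 61 64 67 70 73 76 79 82 85 88
```

```text
t 10.75 tcp [ 0.4977 -0.0367  0.059 ] yaw 26.33 phi 206.82 endrad 0.0207 lat 0.0012 F [-0.36  1.26 -0.95] M [0.232 0.035 0.086] along 0.24 left 1.29 tau -0.186 T -0.101 g 59.6
5.0 [-0.51  1.15] -0.087
10.0 [-0.92  2.34] -0.175
13.0 [-1.12  3.06] -0.227
16.0 [-1.27  3.8 ] -0.279
19.0 [-1.39  4.55] -0.332
22.0 [-1.47  5.3 ] -0.384
25.0 [-1.51  6.05] -0.436
28.0 [-1.51  6.8 ] -0.489
31.0 [-1.47  7.56] -0.541
34.0 [-1.39  8.3 ] -0.593
37.0 [-1.27  9.05] -0.646
40.0 [-1.12  9.79] -0.698
43.0 [-0.92 10.52] -0.75
46.0 [-0.69 11.23] -0.803
49.0 [-0.42 11.94] -0.855
52.0 [-0.11 12.62] -0.908
55.0 [ 0.23 13.3 ] -0.96
58.0 [ 0.61 13.95] -1.012
61.0 [ 1.02 14.58] -1.065
64.0 [ 1.46 15.19] -1.117
67.0 [ 1.94 15.78] -1.169
70.0 [ 2.44 16.34] -1.222
73.0 [ 2.97 16.87] -1.274
76.0 [ 3.54 17.38] -1.326
79.0 [ 4.12 17.85] -1.379
82.0 [ 4.73 18.29] -1.431
85.0 [ 5.36 18.7 ] -1.484
88.0 [ 6.02 19.08] -1.536
```

```bash
cat > s2.py <<'E'
import io,contextlib
b=io.StringIO()
with contextlib.redirect_stdout(b): import st
import re
s=b.getvalue(); print(re.sub(r"F \[.*?M \[","M [",s).strip())
E
python3 -m crank '[{"x":-0.51,"y":1.15,"z":0,"wx":0,"wy":0,"wz":-0.087,"grip":1},{"x":-0.92,"y":2.34,"z":0,"wx":0,"wy":0,"wz":-0.175,"grip":1}]' 60 >/dev/null; python3 s2.py
python3 -m crank '[{"x":-0.2,"y":0.72,"z":0,"wx":0,"wy":0,"wz":-0.052,"grip":1}]' >/dev/null; python3 s2.py
python3 -m crank '[{"x":-0.15,"y":0.74,"z":0,"wx":0,"wy":0,"wz":-0.052,"grip":1}]' >/dev/null; python3 s2.py
python3 -m crank '[{"x":-0.12,"y":0.75,"z":0,"wx":0,"wy":0,"wz":-0.053,"grip":1}]' >/dev/null; python3 s2.py
python3 -m crank '[{"x":-0.08,"y":0.75,"z":0,"wx":0,"wy":0,"wz":-0.052,"grip":1}]' >/dev/null; python3 s2.py
```

```text
t 10.95 tcp [ 0.4885 -0.0147  0.0592] yaw 15.94 phi 197.39 endrad 0.0209 lat 0.0037 M [-1.368 -0.759 -0.509] along 1.88 left -7.31 tau 1.065 T 0.556 g 60.8
t 11.05 tcp [ 0.4867 -0.0079  0.0594] yaw 12.95 phi 194.6 endrad 0.0207 lat 0.0042 M [-1.548 -0.489 -0.531] along 0.78 left -8.89 tau 1.289 T 0.758 g 61.1
t 11.15 tcp [ 0.4852 -0.0013  0.0594] yaw 10.0 phi 191.91 endrad 0.0206 lat 0.0048 M [-1.615 -0.303 -0.472] along -0.26 left -7.56 tau 1.092 T 0.62 g 61.0
t 11.25 tcp [0.4838 0.0061 0.0592] yaw 6.95 phi 188.94 endrad 0.0207 lat 0.005 M [-1.512 -0.224 -0.474] along -0.04 left -8.37 tau 1.211 T 0.737 g 61.0
t 11.35 tcp [0.4828 0.0135 0.0591] yaw 3.96 phi 185.97 endrad 0.0207 lat 0.0051 M [-1.588 -0.054 -0.447] along -0.41 left -7.74 tau 1.119 T 0.671 g 61.0
```

```bash
sed -i "s/'g',round(o\['grasp_force'\],1)/'T2',(-.706*(np.array(o['wrist_torque'][:2])@u)+o['wrist_torque'][2]).round(3)/" st.py
python3 -m crank '[{"x":-0.04,"y":0.75,"z":0,"wx":0,"wy":0,"wz":-0.053,"grip":1}]' >/dev/null; python3 s2.py
python3 -m crank '[{"x":0,"y":0.75,"z":0,"wx":0,"wy":0,"wz":-0.052,"grip":1}]' >/dev/null; python3 s2.py
python3 -m crank '[{"x":0.04,"y":0.76,"z":0,"wx":0,"wy":0,"wz":-0.053,"grip":1}]' >/dev/null; python3 s2.py
python3 -m crank '[{"x":0.08,"y":0.74,"z":0,"wx":0,"wy":0,"wz":-0.052,"grip":1}]' >/dev/null; python3 s2.py
```

```text
t 11.45 tcp [0.4822 0.021  0.059 ] yaw 0.93 phi 183.0 endrad 0.0207 lat 0.0052 M [-1.595  0.035 -0.465] along -0.61 left -7.1 tau 1.024 T 0.559 T2 0.66
t 11.55 tcp [0.482  0.0285 0.0589] yaw -2.05 phi 180.04 endrad 0.0208 lat 0.0053 M [-1.579  0.152 -0.508] along -1.43 left -7.86 tau 1.13 T 0.623 T2 0.61
t 11.65 tcp [0.4821 0.0361 0.0588] yaw -5.09 phi 177.04 endrad 0.0208 lat 0.0054 M [-1.59   0.382 -0.475] along 0.35 left -7.24 tau 1.05 T 0.575 T2 0.667
t 11.75 tcp [0.4827 0.0436 0.0587] yaw -8.07 phi 174.07 endrad 0.0208 lat 0.0054 M [-1.521  0.501 -0.515] along -1.17 left -7.78 tau 1.12 T 0.606 T2 0.598
```

```bash

python3 -m crank '[{"x":0.12,"y":0.75,"z":0,"wx":0,"wy":0,"wz":-0.053,"grip":1}]' >/dev/null; python3 s2.py
python3 -m crank '[{"x":0.15,"y":0.74,"z":0,"wx":0,"wy":0,"wz":-0.052,"grip":1}]' >/dev/null; python3 s2.py
python3 -m crank '[{"x":0.2,"y":0.73,"z":0,"wx":0,"wy":0,"wz":-0.052,"grip":1}]' >/dev/null; python3 s2.py
python3 -m crank '[{"x":0.23,"y":0.71,"z":0,"wx":0,"wy":0,"wz":-0.053,"grip":1}]' >/dev/null; python3 s2.py
```

```text
t 11.85 tcp [0.4837 0.0511 0.0586] yaw -11.1 phi 171.08 endrad 0.0208 lat 0.0055 M [-1.538  0.663 -0.423] along -1.46 left -7.09 tau 1.019 T 0.596 T2 0.733
t 11.95 tcp [0.485  0.0584 0.0585] yaw -14.08 phi 168.11 endrad 0.0208 lat 0.0056 M [-1.483  0.712 -0.526] along -2.13 left -8.15 tau 1.168 T 0.642 T2 0.612
t 12.05 tcp [0.4867 0.0657 0.0584] yaw -17.06 phi 165.16 endrad 0.0208 lat 0.0056 M [-1.463  0.938 -0.502] along -2.59 left -8.44 tau 1.208 T 0.706 T2 0.679
t 12.15 tcp [0.4888 0.073  0.0583] yaw -20.08 phi 162.17 endrad 0.0208 lat 0.0057 M [-1.299  1.011 -0.505] along -2.6 left -7.81 tau 1.115 T 0.61 T2 0.601
```

```bash

python3 -m crank '[{"x":0.27,"y":0.71,"z":0,"wx":0,"wy":0,"wz":-0.052,"grip":1}]' >/dev/null; python3 s2.py
python3 -m crank '[{"x":0.31,"y":0.68,"z":0,"wx":0,"wy":0,"wz":-0.053,"grip":1}]' >/dev/null; python3 s2.py
python3 -m crank '[{"x":0.34,"y":0.68,"z":0,"wx":0,"wy":0,"wz":-0.052,"grip":1}]' >/dev/null; python3 s2.py
python3 -m crank '[{"x":0.38,"y":0.65,"z":0,"wx":0,"wy":0,"wz":-0.052,"grip":1}]' >/dev/null; python3 s2.py
```

```text
t 12.25 tcp [0.4913 0.0801 0.0581] yaw -23.06 phi 159.19 endrad 0.0208 lat 0.0057 M [-1.356  1.236 -0.516] along -3.48 left -8.64 tau 1.232 T 0.716 T2 0.707
t 12.35 tcp [0.4942 0.0871 0.0581] yaw -26.08 phi 156.21 endrad 0.0208 lat 0.0058 M [-1.195  1.326 -0.504] along -3.57 left -8.22 tau 1.169 T 0.665 T2 0.665
t 12.45 tcp [0.4974 0.0939 0.058 ] yaw -29.06 phi 153.22 endrad 0.0208 lat 0.0058 M [-1.222  1.38  -0.522] along -3.79 left -9.35 tau 1.332 T 0.809 T2 0.705
t 12.55 tcp [0.501  0.1005 0.0579] yaw -32.03 phi 150.24 endrad 0.0208 lat 0.0057 M [-1.07   1.573 -0.551] along -4.46 left -8.71 tau 1.235 T 0.684 T2 0.678
```

```bash

python3 -m crank '[{"x":0.41,"y":0.63,"z":0,"wx":0,"wy":0,"wz":-0.053,"grip":1}]' >/dev/null; python3 s2.py
python3 -m crank '[{"x":0.44,"y":0.61,"z":0,"wx":0,"wy":0,"wz":-0.052,"grip":1}]' >/dev/null; python3 s2.py
python3 -m crank '[{"x":0.48,"y":0.59,"z":0,"wx":0,"wy":0,"wz":-0.052,"grip":1}]' >/dev/null; python3 s2.py
```

```text
t 12.65 tcp [0.505  0.107  0.0578] yaw -35.05 phi 147.24 endrad 0.0208 lat 0.0058 M [-0.982  1.626 -0.594] along -3.48 left -8.52 tau 1.213 T 0.619 T2 0.633
t 12.75 tcp [0.5092 0.1132 0.0577] yaw -38.02 phi 144.29 endrad 0.0208 lat 0.0058 M [-0.997  1.802 -0.555] along -4.05 left -9.17 tau 1.303 T 0.748 T2 0.783
t 12.85 tcp [0.5138 0.1191 0.0576] yaw -40.99 phi 141.33 endrad 0.0207 lat 0.0059 M [-1.     2.009 -0.707] along -4.47 left -10.11 tau 1.437 T 0.73 T2 0.756
```

```bash

python3 -m crank '[{"x":0.5,"y":0.56,"z":0,"wx":0,"wy":0,"wz":-0.053,"grip":1}]' >/dev/null; python3 s2.py
python3 -m crank '[{"x":0.53,"y":0.53,"z":0,"wx":0,"wy":0,"wz":-0.052,"grip":1}]' >/dev/null; python3 s2.py
```

```text
t 12.95 tcp [0.5186 0.1247 0.0575] yaw -44.03 phi 138.38 endrad 0.0206 lat 0.0061 M [-0.958  2.067 -0.613] along -4.36 left -10.76 tau 1.53 T 0.917 T2 0.888
t 13.05 tcp [0.5237 0.1302 0.0575] yaw -47.0 phi 135.42 endrad 0.0206 lat 0.0061 M [-0.903  2.204 -0.646] along -5.05 left -10.58 tau 1.499 T 0.853 T2 0.927
```

```bash

python3 -m crank '[{"x":0.56,"y":0.51,"z":0,"wx":0,"wy":0,"wz":-0.052,"grip":1}]' >/dev/null; python3 s2.py
python3 -m crank '[{"x":0,"y":0,"z":0,"wx":0,"wy":0,"wz":0,"grip":1}]' >/dev/null; python3 s2.py
```

```text
t 13.15 tcp [0.5291 0.1353 0.0574] yaw -49.97 phi 132.47 endrad 0.0205 lat 0.0062 M [-0.848  2.337 -0.62 ] along -5.28 left -11.26 tau 1.595 T 0.975 T2 1.029
t 13.25 tcp [0.5297 0.1359 0.0574] yaw -49.92 phi 132.15 endrad 0.0206 lat 0.0052 M [-0.435  2.107 -0.692] along -5.72 left -9.51 tau 1.346 T 0.654 T2 0.644
```

```bash
python3 -m crank '[{"x":-0.7,"y":-0.7,"z":0.1,"wx":0,"wy":0,"wz":0.07,"grip":1},{"x":-1.43,"y":-1.41,"z":0.1,"wx":0,"wy":0,"wz":0.14,"grip":1},{"x":-1.43,"y":-1.41,"z":0.1,"wx":0,"wy":0,"wz":0.14,"grip":1}]' 60 >/dev/null; python3 s2.py
python3 -m crank '[{"x":-0.76,"y":0.66,"z":0,"wx":0,"wy":0,"wz":0,"grip":1},{"x":-2.2,"y":1.9,"z":0,"wx":0,"wy":0,"wz":0,"grip":1},{"x":-4.53,"y":3.94,"z":0,"wx":0,"wy":0,"wz":0,"grip":1},{"x":-4.53,"y":3.94,"z":0,"wx":0,"wy":0,"wz":0,"grip":1},{"x":-4.53,"y":3.94,"z":0,"wx":0,"wy":0,"wz":0,"grip":1}]' 60 >/dev/null; python3 s2.py
python3 - <<'E'
from h import *
for n in ('top','side'):
    c=cap(n); p=c['pixels'].astype(int); m=((p[...,0]>p[...,2]+45)&(p[...,1]>p[...,2]+18)).astype(np.uint8)
    x0,y0,x1,y1=(250,145,290,185) if n=='top' else (290,150,330,180)
    k,l,s,ce=cv2.connectedComponentsWithStats(m[y0:y1,x0:x1])
    for i in range(1,k):
        u,v=ce[i]+[x0,y0]; w=onz(c,u,v,.092)[:2]-[.6268,.0286]; print(n,s[i,4],'R',np.hypot(*w).round(4),'ang',np.degrees(np.arctan2(w[1],w[0])).round(1)%60)
# bar: blue centroid + ends in side view
a=np.load('last_top.npz')['p'][130:230,200:300];b=np.load('last_side.npz')['p'][110:235,190:340]
cv2.imwrite('pics/out2.png',np.hstack([cv2.resize(b,(480,400),interpolation=2),cv2.resize(a,(320,320),interpolation=2) if 0 else cv2.resize(a[:,:80],(320,400),interpolation=2)])[...,::-1])
E
```

```text
t 13.55 tcp [0.5174 0.1213 0.0597] yaw -41.73 phi 139.71 endrad 0.0193 lat 0.0036 M [-0.142  0.425 -0.213] along -0.75 left -1.62 tau 0.229 T 0.016 T2 0.061
t 14.05 tcp [0.4731 0.1641 0.0604] yaw -41.6 phi 138.61 endrad 0.0809 lat 0.0008 M [-0.032 -0.06  -0.041] along 0.37 left 0.03 tau -0.006 T -0.047 T2 -0.053
top 4 R 0.038 ang 24.700000000000003
top 4 R 0.0394 ang 25.700000000000003
top 5 R 0.0386 ang 27.400000000000006
top 6 R 0.0397 ang 26.80000000000001
side 3 R 0.0382 ang 27.299999999999997
side 4 R 0.0376 ang 26.19999999999999
side 3 R 0.0374 ang 23.099999999999994
side 3 R 0.0379 ang 28.200000000000003
```

View pics/out2.png

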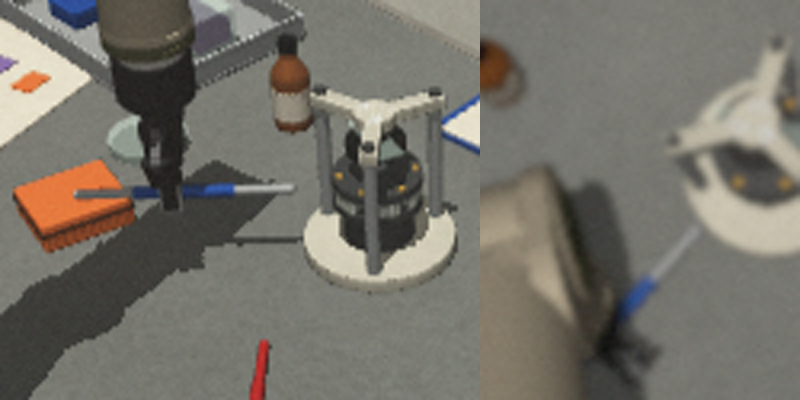

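The bar is out and clear, with its tip at side pixel (281,168). The dots show the collar at about 146°, roughly 106° turned in total. Next I carry the bar back over the rest.

```bash
python3 -m crank '[{"x":-1,"y":0,"z":4,"wx":0,"wy":0,"wz":0,"grip":1},{"x":-1.6,"y":-0.5,"z":8.5,"wx":0,"wy":0,"wz":0.1,"grip":1},{"x":-1.6,"y":-2,"z":13,"wx":0,"wy":0,"wz":0.24,"grip":1},{"x":-1.6,"y":-6.5,"z":13,"wx":0,"wy":0,"wz":0.38,"grip":1},{"x":-1.6,"y":-11,"z":13,"wx":0,"wy":0,"wz":0.52,"grip":1},{"x":-1.6,"y":-15.5,"z":13,"wx":0,"wy":0,"wz":0.65,"grip":1},{"x":-1.6,"y":-20,"z":13,"wx":0,"wy":0,"wz":0.719,"grip":1},{"x":-1.6,"y":-24.5,"z":13,"wx":0,"wy":0,"wz":0.719,"grip":1},{"x":-1.6,"y":-29,"z":13,"wx":0,"wy":0,"wz":0.719,"grip":1},{"x":-1.6,"y":-33.5,"z":13,"wx":0,"wy":0,"wz":0.719,"grip":1},{"x":-1.6,"y":-38,"z":12,"wx":0,"wy":0,"wz":0.719,"grip":1},{"x":-1.6,"y":-42,"z":9,"wx":0,"wy":0,"wz":0.719,"grip":1},{"x":-1.6,"y":-43.2,"z":6,"wx":0,"wy":0,"wz":0.719,"grip":1},{"x":-1.6,"y":-43.2,"z":4,"wx":0,"wy":0,"wz":0.719,"grip":1},{"x":-1.6,"y":-43.2,"z":4,"wx":0,"wy":0,"wz":0.719,"grip":1},{"x":-1.6,"y":-43.2,"z":4,"wx":0,"wy":0,"wz":0.719,"grip":1}]' 60; python3 s2.py
```

```text
time: 15.75
tcp_pos: [0.4574, -0.2702, 0.1005]
tcp_rot: [0.005, 1.0, -0.0, -0.0]
force: [-0.0, 0.0, -1.1]
width: 0.124
grasp_force: 59.6
t 15.75 tcp [ 0.4574 -0.2702  0.1005] yaw -0.55 phi 240.45 endrad 0.0425 lat 0.3004 M [ 0.018  0.006 -0.015] along -0.02 left 0.04 tau -0.012 T -0.027 T2 -0.027
```

```bash
python3 -m crank '[{"x":0,"y":0.2,"z":-2,"wx":0,"wy":0,"wz":0,"grip":1},{"x":0,"y":0.2,"z":-4,"wx":0,"wy":0,"wz":0,"grip":1},{"x":0,"y":0.2,"z":-5.2,"wx":0,"wy":0,"wz":0,"grip":1},{"x":0,"y":0.2,"z":-6.2,"wx":0,"wy":0,"wz":0,"grip":1},{"x":0,"y":0.2,"z":-6.6,"wx":0,"wy":0,"wz":0,"grip":1},{"x":0,"y":0.2,"z":-6.6,"wx":0,"wy":0,"wz":0,"grip":1}]' 60
```

```text
time: 16.35
tcp_pos: [0.4575, -0.2678, 0.0342]
tcp_rot: [0.004, 1.0, -0.0, -0.0]
force: [-1.0, 0.4, -0.7]
width: 0.131
grasp_force: 59.6
```

Seated with no force on the tool, so I open gently, retreat straight up and check.

```bash
python3 -m crank '[{"x":0,"y":0,"z":0,"wx":0,"wy":0,"wz":0,"grip":0.5},{"x":0,"y":0,"z":0,"wx":0,"wy":0,"wz":0,"grip":-0.3},{"x":0,"y":0,"z":0,"wx":0,"wy":0,"wz":0,"grip":-1},{"x":0,"y":0,"z":0,"wx":0,"wy":0,"wz":0,"grip":-1},{"x":0,"y":0,"z":3,"wx":0,"wy":0,"wz":0,"grip":-1},{"x":0,"y":0,"z":7,"wx":0,"wy":0,"wz":0,"grip":-1},{"x":0,"y":0,"z":12,"wx":0,"wy":0,"wz":0,"grip":-1},{"x":0,"y":0,"z":17,"wx":0,"wy":0,"wz":0,"grip":-1},{"x":0,"y":5,"z":17,"wx":0,"wy":0,"wz":0,"grip":-1},{"x":0,"y":10,"z":17,"wx":0,"wy":0,"wz":0,"grip":-1},{"x":0,"y":15,"z":17,"wx":0,"wy":0,"wz":0,"grip":-1},{"x":0,"y":20,"z":17,"wx":0,"wy":0,"wz":0,"grip":-1},{"x":0,"y":20,"z":17,"wx":0,"wy":0,"wz":0,"grip":-1},{"x":0,"y":20,"z":17,"wx":0,"wy":0,"wz":0,"grip":-1}]' 60
python3 - <<'E'
from h import *
c=cap('side');t=cap('top')
cv2.imwrite('pics/end.png',np.hstack([cv2.resize(c['pixels'][120:320,250:450],(400,400)),cv2.resize(t['pixels'][100:300,250:450],(400,400))])[...,::-1])
p=c['pixels'].astype(int); m=((p[...,2]>p[...,0]+50)&(p[...,2]>p[...,1]+30)); ys,xs=np.nonzero(m[220:280,300:390]); print(len(xs),onz(c,xs.mean()+300,ys.mean()+220,.05))
E
```

```text
time: 17.75
tcp_pos: [0.4574, -0.0663, 0.2043]
tcp_rot: [0.003, 1.0, 0.0, 0.0]
force: [0.4, -0.0, 0.4]
width: 0.998
grasp_force: 0.0
139 [ 0.47202259 -0.26804685  0.05      ]
```

View pics/end.png

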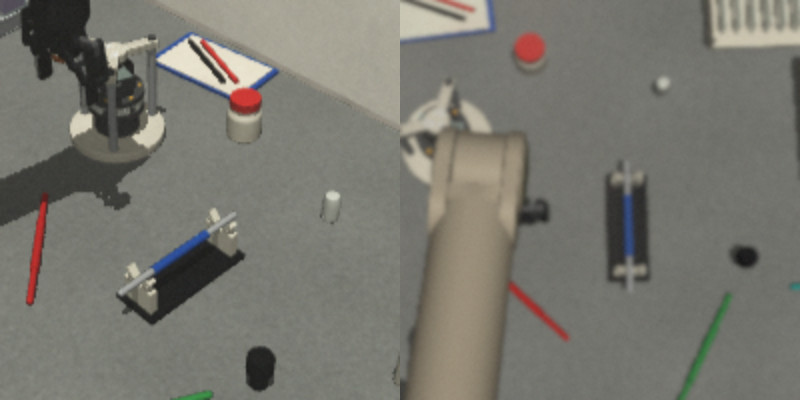

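The bar lies in both saddles (blue grip centre at side pixel about (340,245), as at the start) and the bystanders haven't moved. The robot is clear, so I hand in.

```bash
python3 -c "
from workcell import manip
print(manip.finish_job())"
```

```text
the job is handed in; nothing more can be done
None
```

The job is handed in, no verdict came back: collar turned clockwise about 106° in two strokes, slide pressed to an estimated 70–95 N judging by torque (30–130 N passes), bar back in its rest, and the bystanders in the final picture unmoved.

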